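# Steady the footed bead dish and fill it with hair beads

### The arm

A 7-joint arm with a two-finger parallel gripper is mounted at the origin on the work surface. World frame = base frame: x ahead of the robot, y to its left, z up, the work surface at z = 0. Lengths are in m, angles in rad, forces in N, time in s.
With the tool pointing down it reaches from about 0.4 to 0.85 m from the base axis. Payload 4.5 kg.
Tool frame: the origin (TCP) lies on the centre line of the jaws, within the pads' length; the fingertips stand r.tips_ahead ahead of it and the grasp point (between the pads) is the TCP (r.tips_ahead is the distance from the TCP to the fingertips, in m); z points along the fingers, y is the direction in which the jaws open and shut (so a half turn about z gives the same grasp; the last joint's range is limited). The gripper opens to 88 mm and grips with 3 to 60 N. Pads are 18 mm wide; open, the fingers measure 123 mm over their backs; the gripper's body (75 mm by 187 mm) begins 45 mm behind the grasp point.
Start: joints at [1.255, 0.689, -0.195, 1.565, 0.157, 0.902, -0.215], TCP at [0.214, -0.587, 0.258] pointing down, gripper open.
Joint ranges: [-3.01, 3.01], [-0.46, 2.08], [-1.47, 1.51], [0.13, 2.56], [-1, 4.14], [0.04, 2.09], [-2.66, 2.66]. Speed limits (rad/s): [2.57, 2.57, 3.14, 3.14, 3.14, 3.14, 3.14].

### API

Orientations are given as a unit quaternion [x, y, z, w].
In Python, from plant import r gives the robot as it stands.
- The arm moves only by the shell command python3 -m inch 'ROWS' [FORCE]. ROWS is JSON, a list of rows, each a list of 5 numbers: the shift along the world's x, y, z in units of 25 mm (1.0 is 25 mm), then the turn about the world's z in units of 6 degrees (1.0 is 6 degrees), then the finger opening in mm, from 0 to 88.1. A call has 1 to 5 rows; each row shifts and turns the commanded pose from where the row before left it; what a row does not reach is not made up. A row lasts 1/10 s, in which the tool goes at most 50 mm and 8.59 degrees, less where a joint would pass 70% of its speed; a pose out of reach is approached as far as the arm can. A call is refused whole if a number of a shift passes 1 or a number of a turn 1, either way. A call with a gripper value outside its range is refused whole. The fingers move at their own pace and stop on an object; FORCE is the grip in N (left out, the last holds). Time passes only in rows, so rows that do not move let the fingers close. It gives the time, the measured TCP pose, the force and the opening at its end, in the units of the state.
- r.get_state(): the state, without advancing time (a new reading comes with each control period).
- r.snapshot(name): name is "scene" or "top"; returns a dict with "pixels" (400x640x3 uint8, red, green, blue), "range_z" (400x640 float32, m along the optical axis (not along the pixel's ray), 0 where there is no reading), "K" (3x3 intrinsics, pixels), "position" and "attitude" of the camera in the world. Camera axes: x right, y up, looking along -z (the intrinsics and any distortion apply to the point x, -y, -z); pixel columns grow to the right and rows downward; lengths in m; the calibration is good to about 2 mm. A picture is of the moment at which its call begins.
- r.finish_job(): hands the job in, once; it reports no verdict.
The state is a dict: "clock": time; "q": joint angles; "qd": joint speeds; "joint_torque": joint torques, N m; "tool_pos": TCP position; "eef_rot": TCP orientation; "contact_force": force on the tool from outside, world axes, zero at the start; "moment": the same for the moment, N m; "opening": opening from 0.0 (shut) to 1.0 (fully open).
Only numpy, scipy, OpenCV 4.12 (cv2) and the standard library are available. Lean on these libraries where they do the work, as an engineer would, in place of code of your own. Each camera call takes 0.05 s, during which the arm holds its last target. There are 200 camera calls.

### The job

Get the braiding beads ready: the footed wooden dish rocks because two of its feet are on the flat cable-cover strip, so first turn it where it is until it straddles the strip and stands level and firm on all four feet on the counter, and let go of it. Then pour the beads from the steel cup into the dish and stand the empty cup upright on its coaster again. Put the loose beads from the black mat into the dish too, so that in the end every bead is in it, and leave the hair pick, the eyelash curler and the jar alone.

Things in the scene. Friction and masses are not known exactly. Their poses are not given: they have to be found in the camera images.
- dish: Dark-wood square dish, 176 mm outside, 166 mm inside, on four 20 mm brass ball feet centred at x, y = +-60 mm. Origin: its centre, in the plane of the undersides of the feet (height 0 and level when all stand on the counter). Inner floor 24 mm, wall tops 55 mm above the origin. 0.6 kg, loose. At the start two opposite feet are on the strip: it leans and rocks.
- dish_handle (a point): Grip point on the dish's upright brass tab handle, on the dish's middle axis, 80 mm above the plane of the feet. The tab is 50 mm long (dish x), 12 mm thick (dish y) and rises from the dish floor to 96 mm above the plane of the feet. Axes as dish.
- strip: Flat steel cable-cover strip fixed under the dish, 260 mm long (x), 76 wide (y), 8 high. Origin: centre of its underside, on the counter (height 0). The dish stands on all four feet only when it straddles the strip, sides parallel to it (any quarter turn, within about 12 degrees) and centre within about 14 mm of the strip's middle line.
- cup_center (a point): Centre, half-way up, of the plain round steel tumbler that holds the small beads: 75 mm high, outer diameter 52 mm at the foot and 64 mm at the rim, wall 3 mm, floor 5 mm, open top along its z axis, about 0.12 kg plus the beads. Stands upright on the coaster at the start.
- coaster: Round cork coaster, 100 mm diameter, 5 mm thick, fixed to the counter. Origin: centre of its underside.
- mat: Thin black rubber mat, 160 x 160 x 4 mm, fixed to the counter, on which the stray beads lie. Origin: centre of its underside.
- apothecary_jar: Bystander: tall glass apothecary jar with aluminium cap, 76 mm diameter, 200 mm high, fixed. Origin: centre of its underside.
- hair_pick_mid (a point): Bystander: black plastic hair pick lying flat, about 175 x 50 x 12 mm, loose; point in its middle, 6 mm up; teeth to its +x.
- lash_curler_mid (a point): Bystander: aluminium eyelash curler lying flat, about 115 x 70 x 12 mm, loose; point at its pivot, 6 mm up.
- bead1_center (a point): Centre of a small square wooden hair bead (15 mm cube, rounded edges, 10 g) that starts in the cup. bead1 to bead4 are always there, and on top of them bead5 or bead6 or both.
- bead2_center (a point): Centre of a small square wooden hair bead (15 mm cube, rounded edges, 10 g) that starts in the cup. bead1 to bead4 are always there, and on top of them bead5 or bead6 or both.
- bead3_center (a point): Centre of a small square wooden hair bead (15 mm cube, rounded edges, 10 g) that starts in the cup. bead1 to bead4 are always there, and on top of them bead5 or bead6 or both.
- bead4_center (a point): Centre of a small square wooden hair bead (15 mm cube, rounded edges, 10 g) that starts in the cup. bead1 to bead4 are always there, and on top of them bead5 or bead6 or both.
- bead5_center (a point): Centre of a small square wooden hair bead (15 mm cube, rounded edges, 10 g) that starts in the cup. bead1 to bead4 are always there, and on top of them bead5 or bead6 or both.
- bead6_center (a point): Centre of a small square wooden hair bead (15 mm cube, rounded edges, 10 g) that starts in the cup. bead1 to bead4 are always there, and on top of them bead5 or bead6 or both.
- stray1_center (a point): Centre of a large square wooden hair bead (cube of 18 mm, rounded edges, 10 g) that starts lying on the mat. Two to four of these are present.
- stray2_center (a point): Centre of a large square wooden hair bead (cube of 18 mm, rounded edges, 10 g) that starts lying on the mat. Two to four of these are present.
- stray3_center (a point): Centre of a large square wooden hair bead (cube of 18 mm, rounded edges, 10 g) that starts lying on the mat. Two to four of these are present.
- stray4_center (a point): Centre of a large square wooden hair bead (cube of 18 mm, rounded edges, 10 g) that starts lying on the mat. Two to four of these are present.
There are look-alikes about, which are no part of the job. What is shaped like the part that bears cup_center but purple is not meant.

How it is judged:
By the outcome, as a careful person would: the job done as asked, in the order asked, and still so for the second after the job is handed in, with the robot touching nothing.
Of bead5, bead6 only 1 to 2 are there at a start; the rules pass over those that are not, and their reading is None.
Of stray1, stray2, stray3, stray4 only 2 to 4 are there at a start; the rules pass over those that are not, and their reading is None.
At some moment in a run one of stray1, stray2, stray3, stray4 may be knocked a few centimetres aside while the robot is not near it.
It also fails if it takes over 210 s, if anything falls off the work surface, if the arm or the gripper's body presses on something with over 40 N, if the wrist force passes 120 N, or if a joint passes its speed limit or range.

## Working session

There is one attempt and no reset: what is moved stays moved. The work goes in short steps, Python scripts to look and compute and a shell command to move; the robot and the scene stay as the last step left them, time stands still between calls to the robot, and variables do not carry over. Pictures are saved under pics/ and viewed, about 12 in all and at most 16, crops included, and the job is handed in when it is done.

```bash
mkdir -p pics; ls; cat > h.py <<'E'
import numpy as np, cv2
from plant import r
from scipy.spatial.transform import Rotation as R
def snap(n,f=None):
    s=r.snapshot(n)
    if f: cv2.imwrite('pics/'+f,s['pixels'][:,:,::-1])
    return s
def world(s):
    K=np.array(s['K']);d=s['range_z'];v,u=np.mgrid[:400,:640]
    p=np.stack([(u-K[0,2])/K[0,0]*d,-(v-K[1,2])/K[1,1]*d,-d],-1)
    a=np.array(s['attitude']); M=R.from_quat(a).as_matrix() if a.size==4 else a
    w=p@M.T+np.array(s['position']); w[d==0]=np.nan
    return w
E
python3 - <<'E'
from h import *
for n in('top','scene'):
    s=snap(n,n+'0.png');print(n,s['position'],s['attitude'],s['K'],{k:v for k,v in s.items() if k not in('pixels','range_z','K','position','attitude')})
    np.save(n+'0.npy',world(s))
print(r.get_state(),r.tips_ahead)
E
```

```text
pics
top [ 0.44647019 -0.02376293  1.20950456] [ 0.04635401 -0.03742348 -0.70051289  0.7111487 ] [[456.17166886   0.         324.59684762]
 [  0.         456.17166886 193.77388179]
 [  0.           0.           1.        ]] {}
scene [1.16352579 0.71586451 0.73121102] [0.15213683 0.44369828 0.83528899 0.28684232] [[416.56224791   0.         322.02365365]
 [  0.         416.56224791 201.76795749]
 [  0.           0.           1.        ]] {}
{'clock': 0.1, 'q': array([ 1.25480907,  0.68988425, -0.19454531,  1.56624963,  0.15729893,
        0.90248658, -0.21512455]), 'qd': array([ 3.15001477e-06, -1.17531963e-03, -3.77939443e-05, -2.69701262e-03,
       -1.27767319e-03,  1.42306616e-03,  4.74142237e-04]), 'joint_torque': array([-3.50061346e-03, -5.28508902e+01, -1.27155058e+00, -1.53839314e+01,
       -5.26247942e-02,  2.03162119e-03,  2.98265775e-05]), 'tool_pos': array([ 0.21397616, -0.58665701,  0.25699818]), 'eef_rot': array([ 9.84738481e-01,  1.74038662e-01, -1.92772526e-04, -7.94765453e-04]), 'contact_force': array([ 0.29460683, -0.45543173,  0.13439721]), 'moment': array([-0.04695814, -0.02687564,  0.04794033]), 'opening': 1.0010203784211957} 0.019
```

View pics/top0.png

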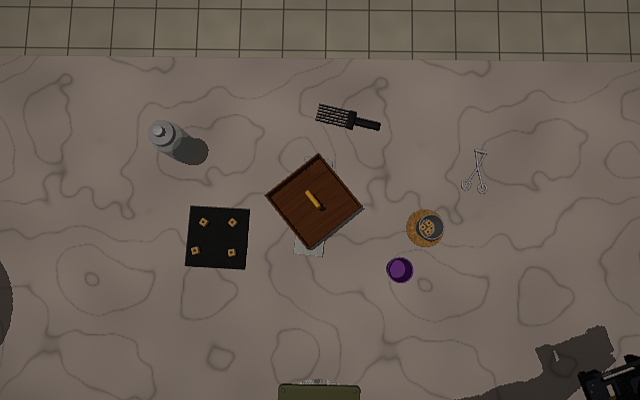

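View pics/scene0.png

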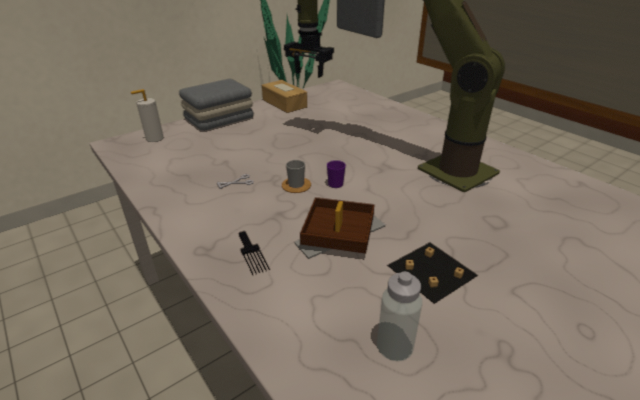

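The top view shows the dish at (314,201), its tab at (315,200), the strip ends at (320,158) and (309,250), four strays on the mat around (217,238), the jar at (165,135), the pick at (348,117) and the curler at (476,175). There are two cups. The grey one on the cork coaster at (428,228) holds beads and matches the description. The empty purple one at (400,270) is the look-alike. Next I'll measure, with one enlarged crop to confirm the cup.

```bash
python3 - <<'E'
from h import *
im=cv2.imread('pics/top0.png');w=np.load('top0.npy')
hsv=cv2.cvtColor(im,cv2.COLOR_BGR2HSV)
def roi(m,x0,y0,x1,y1):
    k=np.zeros(m.shape,bool);k[y0:y1,x0:x1]=1;return m&k
z=w[...,2]
def rep(n,m):
    p=w[m];p=p[~np.isnan(p[:,0])]
    (c,sz,a)=cv2.minAreaRect(p[:,:2].astype(np.float32)); b=cv2.boxPoints((c,sz,a));e=b[1]-b[0];e2=b[2]-b[1]
    if np.hypot(*e2)>np.hypot(*e): e=e2
    print(n,len(p),'c',np.round(c,4),'sz',np.round(sz,3),'long-ang',round(np.degrees(np.arctan2(e[1],e[0])),1),'z med',np.round(np.median(p[:,2]),4),'max',np.round(p[:,2].max(),4))
rep('handle',roi((z>.075),290,170,340,230))
rep('dishrim',roi((z>.04),255,145,372,255))
rep('dishall',roi((z>.02),255,145,372,255))
rep('strip',roi((z>.004)&(z<.012),285,140,340,262)) 
rep('cup rim',roi((z>.055)&(hsv[...,1]<60),405,205,446,250)); rep('cup>70',roi((z>.070),405,205,446,250))
rep('coaster',roi((hsv[...,1]>110)&(z<.012),400,205,450,252))
rep('purple',roi((z>.04),385,255,416,286))
rep('mat',roi((hsv[...,2]<40),180,200,256,275))
m=roi((hsv[...,1]>80)&(hsv[...,2]>70),180,200,256,275).astype(np.uint8)
n,l,st,c=cv2.connectedComponentsWithStats(m)
for i in range(1,n):
    if st[i,4]>15: rep('stray%d %s'%(i,np.round(c[i])),l==i)
rep('jar',roi((z>.15),140,110,215,170));rep('pick',roi(hsv[...,2]<45,310,98,385,135))
# dish corners heights
p=w[roi((z>.04),255,145,372,255)]
for f in (np.argmax(p[:,0]),np.argmin(p[:,0]),np.argmax(p[:,1]),np.argmin(p[:,1])): print(p[f])
a=cv2.resize(im[130:290,255:455],None,fx=4,fy=4,interpolation=cv2.INTER_CUBIC)[:600,:800];cv2.imwrite('pics/crop0.png',a)
E
```

```text
handle 108 c [0.5671 0.0219] sz [0.05  0.012] long-ang 39.6 z med 0.104 max 0.1096
dishrim 838 c [0.5674 0.0221] sz [0.176 0.176] long-ang 39.7 z med 0.0632 max 0.1096
dishall 4814 c [0.5674 0.0221] sz [0.176 0.176] long-ang 39.7 z med 0.0334 max 0.1096
strip 620 c [0.574  0.0266] sz [0.324 0.145] long-ang 0.7 z med 0.0072 max 0.012
cup rim 193 c [ 0.5048 -0.2725] sz [0.059 0.063] long-ang -88.4 z med 0.0761 max 0.0855
cup>70 141 c [ 0.5048 -0.2725] sz [0.059 0.063] long-ang -88.4 z med 0.0795 max 0.0855
coaster 549 c [ 0.5033 -0.2699] sz [0.098 0.094] long-ang 11.2 z med 0.0057 max 0.0118
purple 212 c [ 0.3972 -0.1952] sz [0.061 0.062] long-ang -89.1 z med 0.0714 max 0.0811
mat 3355 c [0.4708 0.2739] sz [0.16  0.159] long-ang 87.5 z med 0.005 max 0.0292
stray1 [203. 222.] 41 c [0.5086 0.3103] sz [0.018 0.022] long-ang -44.9 z med 0.0223 max 0.025
stray2 [232. 222.] 45 c [0.5092 0.2346] sz [0.017 0.019] long-ang -44.5 z med 0.0229 max 0.0273
stray3 [194. 250.] 44 c [0.4361 0.3296] sz [0.017 0.02 ] long-ang -76.6 z med 0.0219 max 0.0274
stray4 [231. 252.] 45 c [0.4311 0.233 ] sz [0.018 0.017] long-ang 0.9 z med 0.0227 max 0.0261
jar 647 c [0.7071 0.3722] sz [0.06  0.061] long-ang -82.6 z med 0.183 max 0.2061
pick 593 c [ 0.7932 -0.068 ] sz [0.174 0.048] long-ang 76.6 z med 0.0104 max 0.0198
[0.6909783  0.0104938  0.06004624]
[0.44594457 0.0335483  0.0642754 ]
[0.57969487 0.14229261 0.06710727]
[ 0.55541952 -0.10019156  0.06633059]
```

View pics/crop0.png

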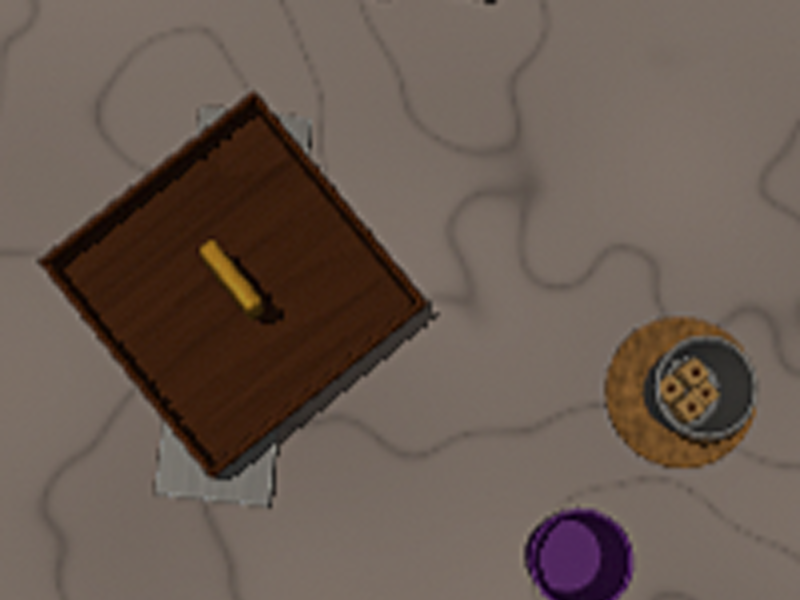

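The enlarged crop confirms it: the grey cup on the cork at crop (705,388) has drilled wooden beads in it, and the purple one at (580,555) is empty. The strip corners are at crop (154,493), (271,507), (200,107) and (311,120). I'll turn those into world points and fit a plane to the dish floor for its lean, while the arm starts on its approach.

```bash
python3 - <<'E'
from h import *
s=r.snapshot('top');K=s['K'];M=R.from_quat(s['attitude']).as_matrix();C=s['position']
def cast(u,v,h):
    d=M@np.array([(u-K[0,2])/K[0,0],-(v-K[1,2])/K[1,1],-1]);return C+d*(h-C[2])/d[2]
P=[cast(a/4+255-.375,b/4+130-.375,.008)[:2] for a,b in((154,493),(271,507),(200,107),(311,120))]
print(np.round(P,4))
m=(P[0]+P[1])/2
a=np.degrees(np.arctan2((P[1]-P[0])[1],(P[1]-P[0])[0]));print('short edge',a,'left edge',np.degrees(np.arctan2(*(P[2]-P[0])[::-1])),'right',np.degrees(np.arctan2(*(P[3]-P[1])[::-1])))
w=world(s);th=np.radians(39.6);q=w[...,:2]-[.567,.022];x=q@[np.cos(th),np.sin(th)];y=q@[-np.sin(th),np.cos(th)]
k=(abs(x)<.06)&(abs(y)<.06)&(abs(y)>.02)&(w[...,2]<.06)
A=np.c_[x[k],y[k],np.ones(k.sum())];print('dish plane (slope x,y dish; centre h)',np.linalg.lstsq(A,w[...,2][k],rcond=None)[0])
E
python3 -m inch '[[0.6,1,0,0.2,60],[0.6,1,0,0.2,60],[0.6,1,0,0.2,60],[0.6,1,0,0.2,60],[0.6,1,0,0.2,60]]' 40
python3 -m inch '[[0.6,1,0,0.2,60],[0.6,1,0,0.2,60],[0.6,1,0,0.2,60],[0.6,1,0,0.2,60],[0.6,1,0,0.2,60]]'
```

```text
[[ 0.4327  0.0724]
 [ 0.4248 -0.0042]
 [ 0.6896  0.0477]
 [ 0.6818 -0.0268]]
short edge -95.84549504985841 left edge -5.4923955521259895 right -5.019786207603076
dish plane (slope x,y dish; centre h) [-0.00199448  0.002481    0.03267285]
clock: 0.65
tool_pos: [0.2896, -0.461, 0.2576]
eef_rot: [0.974, 0.226, -0.0, -0.0]
contact_force: [0.1, -0.4, -1.6]
opening: 0.681
clock: 1.15
tool_pos: [0.3646, -0.336, 0.2576]
eef_rot: [0.961, 0.276, -0.0, -0.0]
contact_force: [0.4, -0.0, -0.4]
opening: 0.684
```

The dish is level at 8 mm, balanced on two feet. Its centre is already on the strip's middle line and the strip runs at -5.3°, so the dish needs about +45° to reach 84.7°.

```bash

python3 -m inch '[[0.54,0.955,0,0.084,50],[0.54,0.955,0,0.084,50],[0.54,0.955,0,0.084,50],[0.54,0.955,0,0.084,50],[0.54,0.955,0,0.084,50]]' >/dev/null
python3 -m inch '[[0.54,0.955,0,0.084,50],[0.54,0.955,0,0.084,50],[0.54,0.955,0,0.084,50],[0.54,0.955,0,0.084,50],[0.54,0.955,0,0.084,50]]' >/dev/null
python3 -m inch '[[0.54,0.955,0,0.084,50],[0.54,0.955,0,0.084,50],[0.54,0.955,0,0.084,50],[0.54,0.955,0,0.084,50],[0.54,0.955,0,0.084,50]]' >/dev/null
python3 -m inch '[[0,0,-1,0,50],[0,0,-1,0,50],[0,0,-1,0,50],[0,0,-1,0,50],[0,0,-0.8,0,50]]'
```

```text
clock: 3.15
tool_pos: [0.5661, 0.0209, 0.1362]
eef_rot: [0.941, 0.339, -0.001, -0.0]
contact_force: [-0.6, 0.7, -0.3]
opening: 0.562
```

```bash

python3 -m inch '[[0.04,0.04,-1,0,50],[0,0,-0.9,0,50],[0,0,0,0,50],[0,0,0,0,0],[0,0,0,0,0]]' 40
python3 -m inch '[[0,0,0,0,0],[0,0,0,0,0],[0,0,0,0,0],[0,0,0,0,0],[0,0,0,0,0]]'
python3 -m inch '[[0,0,0.2,0,0],[0,0,0.2,0,0],[0,0,0.1,0,0],[0,0,0,0,0],[0,0,0,0,0]]'
```

```text
clock: 3.65
tool_pos: [0.5685, 0.022, 0.0914]
eef_rot: [0.941, 0.339, 0.001, 0.0]
contact_force: [-0.6, -0.2, 0.9]
opening: 0.411
clock: 4.15
tool_pos: [0.5679, 0.0222, 0.0907]
eef_rot: [0.941, 0.339, 0.0, 0.0]
contact_force: [-1.1, -0.2, 4.5]
opening: 0.13
clock: 4.65
tool_pos: [0.5676, 0.0219, 0.1026]
eef_rot: [0.941, 0.339, -0.0, -0.0]
contact_force: [0.3, -0.4, -4.7]
opening: 0.132
```

```bash

python3 -m inch '[[0,0,0,0.75,0],[0,0,0,0.75,0],[0,0,0,0.75,0],[0,0,0,0.75,0],[0,0,0,0.75,0]]'
python3 -m inch '[[0,0,0,0.75,0],[0,0,0,0.75,0],[0,0,0,0.75,0],[0,0,0,0.75,0],[0,0,0,0.77,0]]'
python3 -m inch '[[0,0,0,0,0],[0,0,-0.3,0,0],[0,0,-0.25,0,0],[0,0,-0.1,0,0],[0,0,0,0,0]]'
python3 - <<'E'
from h import *
snap('scene','a1.png')
E
```

```text
clock: 5.15
tool_pos: [0.5675, 0.0218, 0.1024]
eef_rot: [0.856, 0.517, -0.0, -0.0]
contact_force: [-0.6, -0.6, -5.3]
opening: 0.133
clock: 5.65
tool_pos: [0.5675, 0.0217, 0.1024]
eef_rot: [0.738, 0.675, -0.0, -0.0]
contact_force: [0.2, 0.3, -5.1]
opening: 0.136
clock: 6.15
tool_pos: [0.5672, 0.022, 0.0857]
eef_rot: [0.739, 0.674, -0.001, -0.0]
contact_force: [0.1, 0.1, -4.7]
opening: 0.13
```

View pics/a1.png

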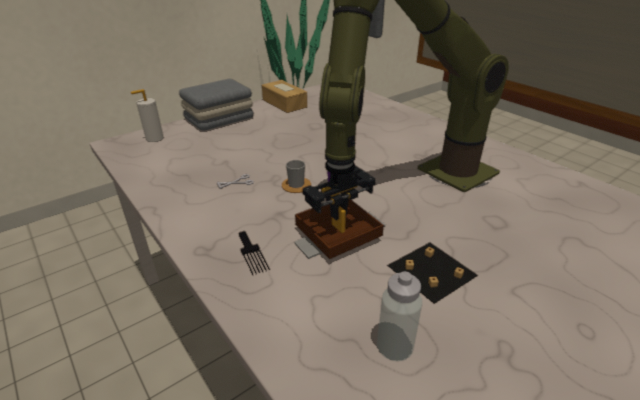

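The dish is turned and straddles the strip, seen at (340,228), with the feet a few mm above the counter. Next: lower it, release and back off.

```bash

python3 -m inch '[[0,0,-0.08,0,0],[0,0,-0.06,0,0],[0,0,0,0,0]]'
python3 -m inch '[[0,0,0,0,14],[0,0,0,0,20],[0,0,0,0,50],[0,0,0,0,50],[0,0,0,0,50]]'
python3 -m inch '[[0,0,0.5,0,50],[0,0,1,0,50],[0,0,1,0,60],[0,-1,1,0,70],[0,-1,1,0,80]]'
python3 -m inch '[[0,-1,1,0,85],[0,-1,1,0,85],[0,-1,0,0,85],[0,-1,0,0,85],[0,-1,0,0,85]]'
python3 - <<'E'
from h import *
s=snap('top','a2.png');w=world(s);im=s['pixels'];z=w[...,2]
m=np.zeros(z.shape,bool);m[140:260,250:375]=1;m&=(z>.015)&(z<.07)
p=w[m];c,sz,a=cv2.minAreaRect(p[:,:2].astype(np.float32));print(c,sz,a,len(p))
th=np.radians(84.7);q=w[...,:2]-c;x=q@[np.cos(th),np.sin(th)];y=q@[-np.sin(th),np.cos(th)]
k=(abs(x)<.06)&(abs(y)<.06)&(abs(y)>.02)&(z<.06)
A=np.c_[x[k],y[k],np.ones(k.sum())];print(np.linalg.lstsq(A,z[k],rcond=None)[0])
E
```

```text
clock: 6.5
tool_pos: [0.5679, 0.0222, 0.0832]
eef_rot: [0.739, 0.674, 0.0, 0.0]
contact_force: [-0.8, 0.3, -3.1]
opening: 0.131
clock: 7.0
tool_pos: [0.5678, 0.0219, 0.0831]
eef_rot: [0.739, 0.674, 0.0, 0.0]
contact_force: [-0.7, 0.4, 0.8]
opening: 0.474
clock: 7.5
tool_pos: [0.5678, -0.0277, 0.1975]
eef_rot: [0.738, 0.675, 0.0, 0.0]
contact_force: [0.1, -1.0, -0.6]
opening: 0.82
clock: 8.0
tool_pos: [0.5676, -0.1541, 0.2468]
eef_rot: [0.739, 0.674, 0.0, 0.001]
contact_force: [0.1, 0.1, 0.3]
opening: 0.965
(0.5685095191001892, 0.021052196621894836) (0.17608657479286194, 0.17650623619556427) 84.65276336669922 4627
[ 0.00224276 -0.00090176  0.02484443]
```

View pics/a2.png

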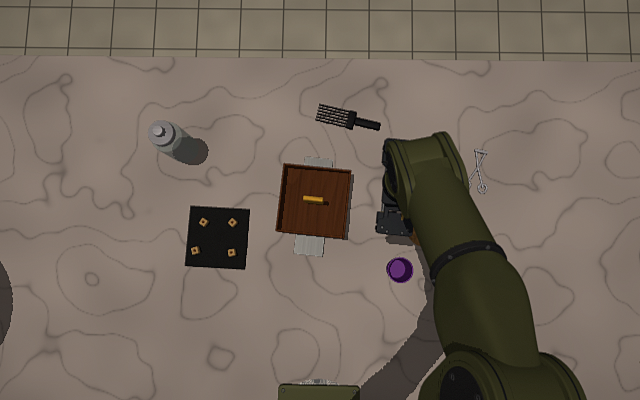

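The dish now stands level, with its floor at 24.8 mm, centre (0.5685, 0.021) and yaw 84.7°. The tool can't be tilted, so I'll hold the cup as a pivot between the pads and tip its foot against the dish wall. I'll come from the -x side, clear of the tab.

```bash

python3 -m inch '[[-0.5,-1,0,-1,85],[-0.5,-1,0,-1,85],[-0.5,-1,0,-1,85],[-0.5,-1,0,-1,85],[-0.5,-0.74,0,-1,85]]' 15 >/dev/null
python3 -m inch '[[0,0,0,-1,85],[0,0,0,-1,85],[0,0,0,-1,85],[0,0,0,-1,85],[0,0,0,-1,85]]' >/dev/null
python3 -m inch '[[0,0,0,-1,85],[0,0,0,-1,85],[0,0,0,-1,85],[0,0,0,-1,85],[0,0,0,-1,85]]'
python3 -m inch '[[0,0,-1,0,85],[0,0,-1,0,85],[0,0,-1,0,85],[0,0,-1,0,85],[0,0,0,0,85]]'
python3 -c "
from h import *
print(r.get_state()['q'])"
```

```text
clock: 9.55
tool_pos: [0.5053, -0.2709, 0.2463]
eef_rot: [0.999, -0.048, 0.0, -0.0]
contact_force: [0.4, 0.3, 0.8]
opening: 0.961
clock: 10.05
tool_pos: [0.5035, -0.27, 0.1434]
eef_rot: [0.999, -0.046, -0.003, -0.001]
contact_force: [-0.8, 0.8, -0.7]
opening: 0.963
[ 0.44811801  0.77916536 -0.0617523   1.82702429  0.08216868  0.54370768
 -1.32874969]
```

```bash

python3 -m inch '[[0.04,-0.1,-1,0,85],[0,0,-1,0,85],[0,0,-1,0,85],[0,0,-0.74,0,85],[0,0,0,0,60]]'
python3 -m inch '[[0,0,0,0,40],[0,0,0,0,40],[0,0,0,0,40],[0,0,0,0,40],[0,0,0,0,40]]' 15
python3 -m inch '[[0,0,0.4,0,40],[0,0,1,0,40],[0,0,1,0,40],[0,0,1,0,40],[0,0,0,0,40]]'
python3 - <<'E'
from h import *
snap('scene','a3.png')
im=cv2.imread('pics/a3.png');cv2.imwrite('pics/a3c.png',cv2.resize(im[90:240,220:420],None,fx=3,fy=3))
E
```

```text
clock: 10.55
tool_pos: [0.5058, -0.2734, 0.0514]
eef_rot: [0.999, -0.046, -0.001, -0.001]
contact_force: [-0.7, 0.5, -0.8]
opening: 0.896
clock: 11.05
tool_pos: [0.5074, -0.2741, 0.0536]
eef_rot: [0.999, -0.046, 0.001, 0.0]
contact_force: [0.1, 1.1, 6.9]
opening: 0.702
clock: 11.55
tool_pos: [0.5079, -0.2752, 0.1405]
eef_rot: [0.999, -0.046, 0.003, 0.001]
contact_force: [0.1, -1.0, -1.0]
opening: 0.705
```

View pics/a3c.png

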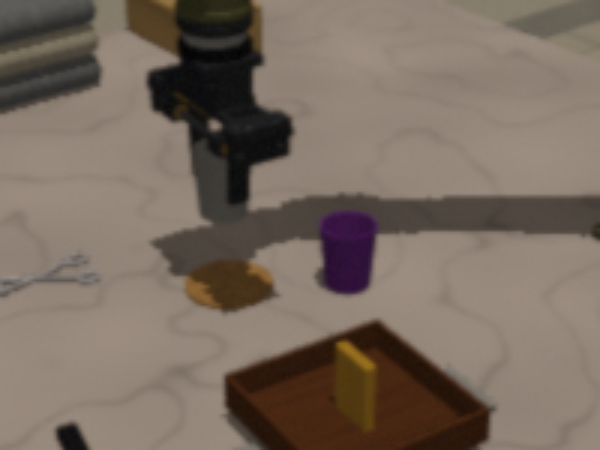

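The cup hangs upright in the jaws, seen at crop (220,190). The taper makes the pads hold it high up, too near the gripper body to swing. I'll set it back and re-grip at the rim with the fingertips, so it hangs like a pendulum.

```bash

python3 -m inch '[[-0.15,0.2,-1,0,40],[0,0,-1,0,40],[0,0,-1,0,40],[0,0,-0.3,0,40],[0,0,-0.1,0,40]]'
python3 -m inch '[[0,0,-0.1,0,40],[0,0,0,0,75],[0,0,0,0,85],[0,0,0,0,85],[0,0,0.35,0,85]]'
python3 -m inch '[[0,0,1,0,85],[0,0,0,0,85],[0,0,0,0,75],[0,0,0,0,40],[0,0,0,0,40]]' 12
python3 -m inch '[[0,0,0,0,40],[0,0,0,0,40],[0,0,0.4,0,40],[0,0,1,0,40],[0,0,1,0,40]]'
python3 - <<'E'
from h import *
s=snap('scene','a4.png')
im=cv2.imread('pics/a4.png');cv2.imwrite('pics/a4c.png',cv2.resize(im[90:240,220:420],None,fx=3,fy=3))
E
```

```text
clock: 12.1
tool_pos: [0.5019, -0.2672, 0.0514]
eef_rot: [0.999, -0.045, -0.001, -0.001]
contact_force: [-2.6, 4.2, 14.7]
opening: 0.697
clock: 12.6
tool_pos: [0.5017, -0.269, 0.0576]
eef_rot: [0.999, -0.046, -0.001, -0.0]
contact_force: [0.4, -1.2, 0.3]
opening: 0.965
clock: 13.1
tool_pos: [0.502, -0.2686, 0.0826]
eef_rot: [0.999, -0.046, -0.001, -0.0]
contact_force: [0.7, 1.1, 0.8]
opening: 0.716
clock: 13.6
tool_pos: [0.5019, -0.269, 0.1439]
eef_rot: [0.999, -0.046, -0.001, -0.0]
contact_force: [0.1, 0.2, -1.3]
opening: 0.705
```

View pics/a4c.png

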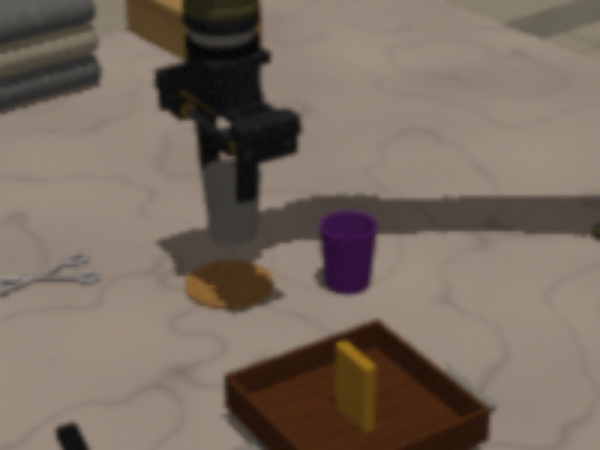

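```bash

python3 -m inch '[[0,0,0.9,0,40],[0,0.5,0.9,0,40],[-0.25,0.7,0,0,40],[-0.25,0.9,0,0,40],[-0.25,0.9,0,0,40]]' >/dev/null
python3 -m inch '[[-0.25,0.9,0,0,40],[-0.25,0.9,0,0,40],[-0.25,0.9,0,0,40],[-0.25,0.9,0,0,40],[-0.25,0.9,0,0,40]]' >/dev/null
python3 -m inch '[[-0.25,0.9,0,0,40],[-0.25,0.9,0,0,40],[0,0.9,0,0,40],[0,0.9,0,0,40],[0,0.9,0,0,40]]'
python3 -m inch '[[0,0,-0.7,0,40],[0,0,-0.7,0,40],[0,0,-0.7,0,40],[0,0,-0.7,0,40],[0,0,0,0,40]]'
```

```text
clock: 15.15
tool_pos: [0.44, 0.0318, 0.1885]
eef_rot: [0.999, -0.046, 0.0, 0.0]
contact_force: [0.3, 0.3, -2.9]
opening: 0.705
clock: 15.65
tool_pos: [0.4392, 0.0309, 0.117]
eef_rot: [0.999, -0.046, -0.001, 0.0]
contact_force: [-0.8, 0.4, -1.1]
opening: 0.706
```

```bash

python3 -m inch '[[0.3,-0.03,0,0,40],[0.3,-0.03,0,0,40],[0.3,-0.03,0.05,0,40],[0.3,-0.03,0.05,0,40]]'
python3 -m inch '[[0.3,-0.03,0.05,0,40],[0.3,-0.03,0.05,0,40],[0.3,-0.03,0.05,0,40],[0.2,-0.03,0,0,40],[0,0,0,0,40]]'
python3 - <<'E'
from h import *
s=snap('scene','a5.png')
im=cv2.imread('pics/a5.png');cv2.imwrite('pics/a5c.png',cv2.resize(im[110:270,270:470],None,fx=3,fy=3))
E
```

```text
clock: 16.05
tool_pos: [0.4707, 0.0278, 0.1215]
eef_rot: [0.999, -0.046, 0.0, 0.0]
contact_force: [-1.5, -0.7, -0.3]
opening: 0.7
clock: 16.55
tool_pos: [0.4985, 0.0249, 0.1246]
eef_rot: [0.999, -0.046, 0.001, -0.0]
contact_force: [-1.2, 0.6, 0.3]
opening: 0.701
```

View pics/a5c.png

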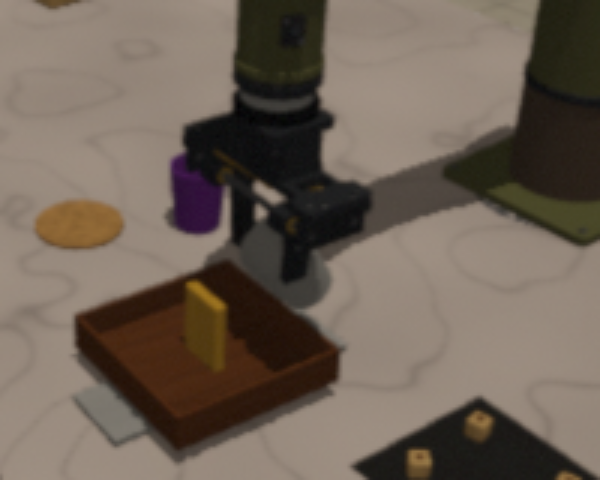

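The cup is tilted about 45°, pivoting freely against the wall at crop (285,260) with only about 1.5 N. I'll continue along the arc.

```bash

python3 -m inch '[[0.26,-0.02,-0.1,0,40],[0.25,-0.02,-0.2,0,40],[0.25,-0.02,-0.24,0,40],[0.25,-0.02,-0.2,0,40],[0.25,-0.02,-0.2,0,40]]'
python3 -m inch '[[0.2,-0.02,-0.2,0,40],[0,0,-0.25,0,40],[0,0,-0.25,0,40],[0,0,-0.25,0,40],[0,0,0,0,40]]'
python3 - <<'E'
from h import *
s=snap('scene','a6.png');im=cv2.imread('pics/a6.png')[110:270,270:470]
t=snap('top','a6t.png');im2=cv2.imread('pics/a6t.png')[140:260,255:405]
cv2.imwrite('pics/a6c.png',np.vstack([cv2.resize(im,(400,320)),cv2.resize(im2,(400,280))]))
E
```

```text
clock: 17.1
tool_pos: [0.5293, 0.0225, 0.1003]
eef_rot: [0.999, -0.046, -0.0, -0.0]
contact_force: [-1.9, -0.2, 0.4]
opening: 0.7
clock: 17.6
tool_pos: [0.5346, 0.022, 0.0767]
eef_rot: [0.999, -0.046, 0.001, 0.0]
contact_force: [3.2, 0.9, 1.3]
opening: 0.698
```

View pics/a6c.png

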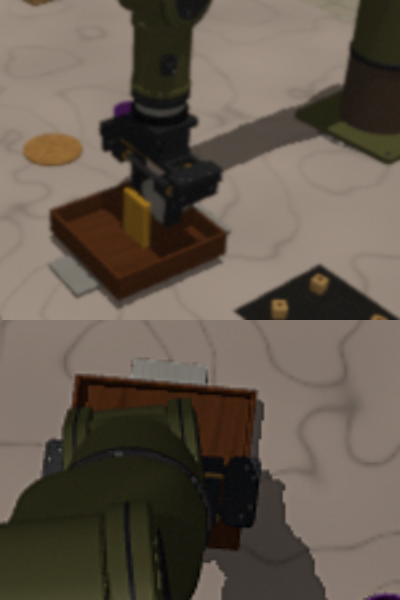

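```bash

python3 -m inch '[[-0.1,0,-0.1,0,40],[0,0,-0.1,0,40],[0,0.3,0,0,40],[0,-0.4,0,0,40],[0,0.4,0,0,40]]'
python3 -m inch '[[0,-0.4,0,0,40],[0,0.3,0.25,0,40],[0,0,-0.3,0,40],[0,-0.2,0,0,40],[0,0,0,0,40]]'
python3 - <<'E'
from h import *
s=snap('scene','a7.png');im=cv2.imread('pics/a7.png')[160:250,300:400]
cv2.imwrite('pics/a7c.png',cv2.resize(im,(600,540),interpolation=cv2.INTER_CUBIC))
E
```

```text
clock: 18.2
tool_pos: [0.5303, 0.0261, 0.0721]
eef_rot: [0.999, -0.048, -0.001, 0.002]
contact_force: [1.2, -3.2, 1.4]
opening: 0.697
clock: 18.7
tool_pos: [0.5315, 0.0211, 0.0708]
eef_rot: [0.999, -0.046, -0.0, 0.0]
contact_force: [1.7, -0.6, 0.6]
opening: 0.698
```

View pics/a7c.png

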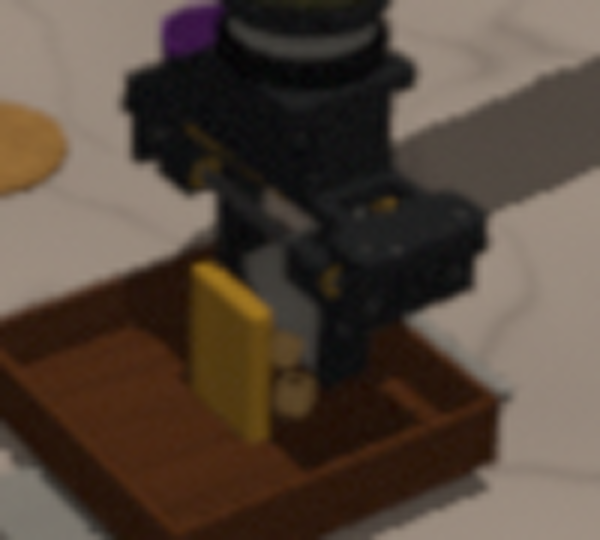

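Beads are out between the mouth and the tab at crop (293,375), perhaps jammed. I'll back off and up at the same tilt to give them room, and shake.

```bash

python3 -m inch '[[-0.18,0.02,0.18,0,40],[-0.18,0.02,0.18,0,40],[0,0.4,0,0,40],[0,-0.5,0,0,40],[0,0.5,0,0,40]]'
python3 -m inch '[[-0.2,-0.4,0.1,0,40],[0,0.3,0,0,40],[0,-0.4,0,0,40],[0,0.1,0,0,40],[0,0,0,0,40]]'
python3 - <<'E'
from h import *
s=snap('scene','a8.png');im=cv2.imread('pics/a8.png')[160:250,300:400]
cv2.imwrite('pics/a8c.png',cv2.resize(im,(600,540),interpolation=cv2.INTER_CUBIC))
E
```

```text
clock: 19.25
tool_pos: [0.5221, 0.0295, 0.0801]
eef_rot: [0.999, -0.048, -0.0, 0.002]
contact_force: [0.1, -0.8, -1.6]
opening: 0.701
clock: 19.75
tool_pos: [0.5176, 0.0227, 0.0825]
eef_rot: [0.999, -0.046, 0.0, 0.0]
contact_force: [0.6, 1.1, -0.9]
opening: 0.699
```

View pics/a8c.png

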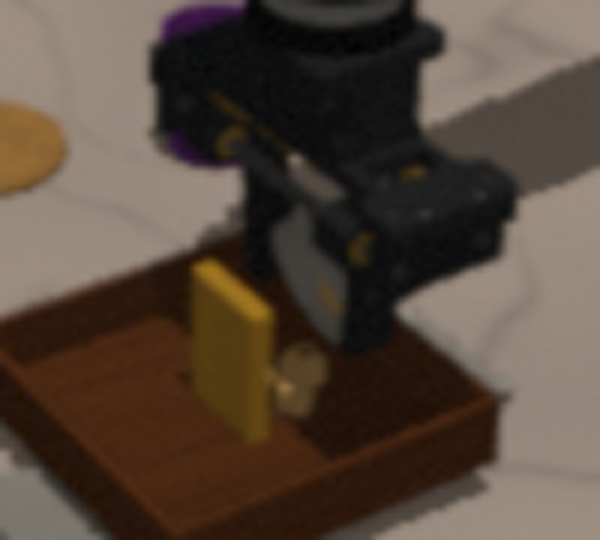

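Two or three beads are out at (300,380), and one may still be in the mouth at (328,293). More shaking at slightly more tilt.

```bash

python3 -m inch '[[0,0,-0.12,0,40],[0,0.8,0,0,40],[0,-0.8,0,0,40],[0,0.8,0,0,40],[0,-0.8,0,0,40]]'
python3 -m inch '[[0,0,0.4,0,40],[0,0,-0.4,0,40],[0,0.8,0,0,40],[0,-0.8,0,0,40],[0.3,0,0,0,40]]'
python3 -m inch '[[-0.3,0,0,0,40],[0.3,0,0,0,40],[-0.3,0,0,0,40],[0,0,0,0,40]]'
python3 - <<'E'
from h import *
s=snap('scene','a9.png');im=cv2.imread('pics/a9.png')[160:250,300:400]
t=snap('top','a9t.png')
cv2.imwrite('pics/a9c.png',cv2.resize(im,(600,540),interpolation=cv2.INTER_CUBIC))
E
```

```text
clock: 20.3
tool_pos: [0.5182, 0.029, 0.0793]
eef_rot: [0.999, -0.042, 0.001, -0.002]
contact_force: [0.2, 0.3, -0.9]
opening: 0.697
clock: 20.8
tool_pos: [0.5239, 0.0214, 0.079]
eef_rot: [0.999, -0.047, -0.001, 0.001]
contact_force: [0.9, -0.0, -1.5]
opening: 0.698
clock: 21.2
tool_pos: [0.5166, 0.0234, 0.0795]
eef_rot: [0.999, -0.046, -0.0, -0.0]
contact_force: [-0.6, -0.1, -0.2]
opening: 0.697
```

View pics/a9c.png

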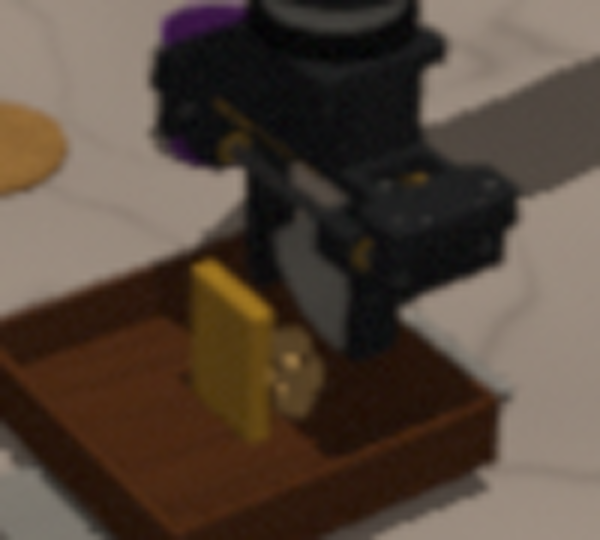

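The bead in the mouth has now fallen out. I'll raise straight up so the cup swings back to hanging, retreat toward the coaster and count beads in the dish.

```bash

python3 -m inch '[[0,0,0.3,0,40],[0,0,0.4,0,40],[0,0,0.5,0,40],[0,0,0.6,0,40],[0,0,0.7,0,40]]' >/dev/null
python3 -m inch '[[0,0,0.8,0,40],[0,0,0.9,0,40],[0,0,0.6,0,40],[0,-0.5,0,0,40],[0,-0.9,0,0,40]]'
python3 -m inch '[[0,-0.9,0,0,40],[0,-0.9,0,0,40],[0,-0.9,0,0,40],[0,-0.9,0,0,40],[0,-0.9,0,0,40]]' >/dev/null
python3 -m inch '[[-0.1,-0.9,0,0,40],[-0.1,-0.9,0,0,40],[-0.1,-0.9,0,0,40],[-0.1,-0.9,0,0,40],[-0.1,-0.6,0,0,40]]'
python3 - <<'E'
from h import *
s=snap('scene','b1.png');t=snap('top','b1t.png')
a=cv2.resize(cv2.imread('pics/b1.png')[70:240,220:400],(400,378));b=cv2.resize(cv2.imread('pics/b1t.png')[155:245,270:360],(400,400),interpolation=cv2.INTER_CUBIC)
o=np.zeros((400,800,3),np.uint8);o[:378,:400]=a;o[:,400:]=b;cv2.imwrite('pics/b1c.png',o)
E
```

```text
clock: 22.3
tool_pos: [0.5176, -0.0114, 0.2002]
eef_rot: [0.999, -0.044, 0.001, -0.0]
contact_force: [0.4, -0.6, -1.6]
opening: 0.699
clock: 23.3
tool_pos: [0.5035, -0.2325, 0.1991]
eef_rot: [0.999, -0.048, -0.001, 0.001]
contact_force: [0.1, 0.2, -0.3]
opening: 0.699
```

View pics/b1c.png

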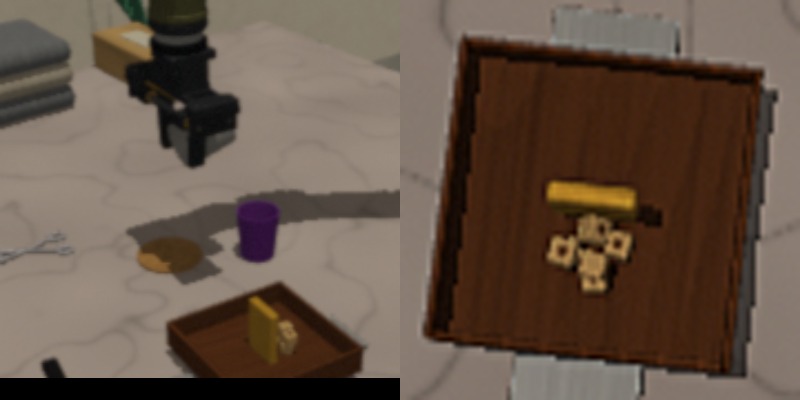

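The dish at right holds a pile of beads at about (590,245), and the cup is still tilted near horizontal at (205,140), held by pad friction. I'll loosen the grip to 3 N low over the coaster so it swings upright.

```bash

python3 -m inch '[[0,-0.7,-0.8,0,40],[0,-0.7,-0.8,0,40],[0,0,-0.8,0,40],[0,0,-0.8,0,40],[0,0,-0.3,0,40]]'
python3 -m inch '[[0,0,0,0,40],[0,0,0.2,0,40],[0,0,-0.2,0,40],[0.2,0,0,0,40],[-0.2,0,0,0,40]]' 3
python3 - <<'E'
from h import *
s=snap('scene','b2.png');t=snap('top','b2t.png')
b=cv2.imread('pics/b2t.png')[155:245,270:360];w=world(t)[155:245,270:360]
a=cv2.resize(cv2.imread('pics/b2.png')[100:240,230:370],(400,400));b=cv2.resize(b[40:75,20:60],(400,350),interpolation=cv2.INTER_CUBIC)
o=np.zeros((400,800,3),np.uint8);o[:,:400]=a;o[:350,400:]=b;cv2.imwrite('pics/b2c.png',o)
print(np.round(w[44:70:2,30:52:2,2]*1000))
E
```

```text
clock: 23.9
tool_pos: [0.5041, -0.2626, 0.1102]
eef_rot: [0.999, -0.045, -0.002, -0.001]
contact_force: [-0.3, 0.8, -1.8]
opening: 0.697
clock: 24.4
tool_pos: [0.5067, -0.2643, 0.1125]
eef_rot: [0.999, -0.045, 0.001, 0.0]
contact_force: [-0.8, 0.0, -1.6]
opening: 0.705
[[ 20.  25. 101.  nan  97.  99.  97.  96.  97.  98.  98.]
 [ 24.  22.  55.  66.  71.  77.  84.  85.  93.  94.  95.]
 [ 26.  25.  30.  25.  26.  26.  47.  52.  41.  51.  58.]
 [ 21.  32.  24.  23.  24.  45.  50.  50.  45.  26.  25.]
 [ 27.  25.  24.  26.  23.  46.  51.  49.  47.  45.  40.]
 [ 25.  24.  57.  53.  58.  21.  42.  45.  44.  43.  38.]
 [ 24.  23.  55.  53.  56.  41.  54.  23.  35.  38.  39.]
 [ 24.  23.  56.  51.  52.  55.  53.  57.  52.  30.  22.]
 [ 25.  24.  27.  22.  26.  53.  55.  56.  24.  20.  21.]
 [ 23.  25.  28.  26.  25.  23.  41.  53.  30.  25.  28.]
 [ 23.  22.  26.  24.  23.  22.  39.  37.  33.  25.  22.]
 [ 26.  20.  24.  26.  25.  28.  24.  25.  24.  28.  25.]
 [ 23.  27.  22.  24.  25.  22.  28.  25.  25.  23.  24.]]
```

View pics/b2c.png

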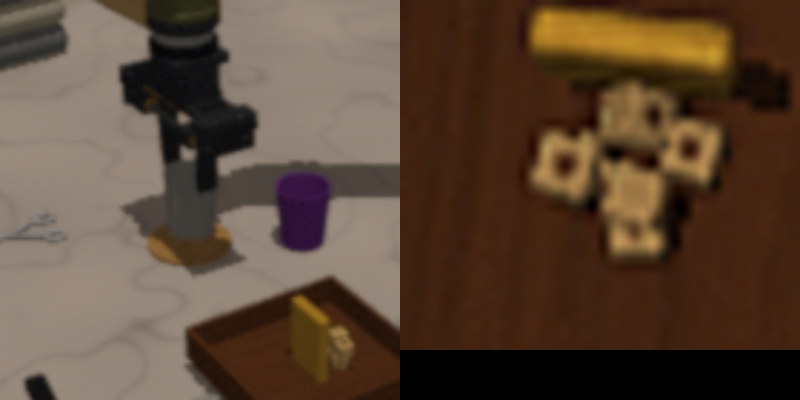

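The cup hangs upright over the coaster at (190,210), and the dish holds a stacked pile at right, with tops up to 55 mm. Now set the cup down.

```bash

python3 -m inch '[[-0.12,-0.2,0,0,40],[0,0,-0.4,0,40],[0,0,-0.4,0,40],[0,0,-0.2,0,40],[0,0,0,0,40]]' 
python3 -m inch '[[0,0,-0.1,0,40],[0,0,-0.1,0,40],[0,0,-0.1,0,40],[0,0,0,0,40]]'
```

```text
clock: 25.0
tool_pos: [0.5018, -0.2689, 0.0859]
eef_rot: [0.999, -0.046, -0.001, -0.0]
contact_force: [0.6, 0.6, -0.3]
opening: 0.706
clock: 25.4
tool_pos: [0.502, -0.2692, 0.0793]
eef_rot: [0.999, -0.046, -0.0, -0.0]
contact_force: [0.5, 1.4, 1.5]
opening: 0.701
```

```bash

python3 -m inch '[[0,0,0,0,60],[0,0,0,0,80],[0,0,0,0,85],[0,0,0.3,0,85],[0,0,0.6,0,85]]'  >/dev/null
python3 -m inch '[[0,0,0.9,0,85],[0,0,0.9,0,85],[0,0,0.9,0,85],[0,0,0.9,0,85],[0,0.5,0.3,0,80]]' 
python3 -m inch '[[0,0.95,0,0,60],[0,0.95,0,0,40],[0,0.95,0,0,40],[0,0.95,0,0,40],[0,0.95,0,0,40]]' >/dev/null
python3 -m inch '[[0,0.95,0,0,40],[0,0.95,0,0,40],[0,0.95,0,0,40],[0,0.95,0,0,40],[0,0.95,0,0,40]]' >/dev/null
python3 - <<'E'
from h import *
t=snap('top','c1t.png');w=world(t);im=cv2.imread('pics/c1t.png');hsv=cv2.cvtColor(im,cv2.COLOR_BGR2HSV)
a=cv2.resize(im[195:280,175:260],(400,400),interpolation=cv2.INTER_CUBIC);b=cv2.resize(im[205:250,405:450],(400,400),interpolation=cv2.INTER_CUBIC)
cv2.imwrite('pics/c1c.png',np.hstack([a,b]))
M=R.from_quat(t['attitude']).as_matrix();K=t['K'];C=t['position']
def cast(u,v,h):
    d=M@np.array([(u-K[0,2])/K[0,0],-(v-K[1,2])/K[1,1],-1]);return (C+d*(h-C[2])/d[2])[:2]
m=np.zeros(im.shape[:2],np.uint8);m[195:280,175:260]=1;m&=((hsv[...,1]>70)&(hsv[...,2]>60)).astype(np.uint8)
cs,_=cv2.findContours(m,cv2.RETR_EXTERNAL,cv2.CHAIN_APPROX_NONE)
for c in cs:
    if cv2.contourArea(c)>12:
        (u,v),sz,a=cv2.minAreaRect(c);print((u,v),np.round(sz,1),a,cast(u,v,.020))
E
```

```text
clock: 26.4
tool_pos: [0.5029, -0.2594, 0.2029]
eef_rot: [0.999, -0.048, 0.003, 0.002]
contact_force: [0.2, -0.4, 0.0]
opening: 0.913
(231.5, 252.5) [7. 7.] 90.0 [0.43125455 0.23135268]
(194.70001220703125, 250.1000213623047) [7.  7.6] 71.56504821777344 [0.4359122  0.32738098]
(232.00001525878906, 222.00001525878906) [7.1 7.1] 45.0 [0.51028902 0.23320331]
(202.75003051757812, 221.75003051757812) [6.4 7.1] 45.0 [0.50978459 0.30990704]
```

View pics/c1c.png

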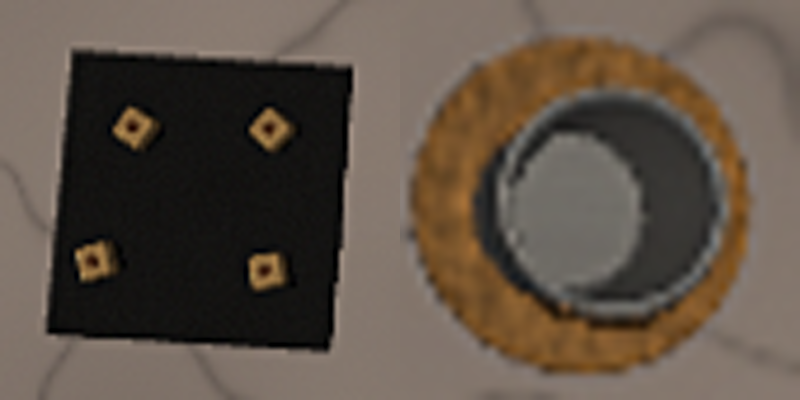

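The cup (right) is empty and upright on its coaster, rim centre at (610,200). The four strays are still on the mat at left. I'll fetch the first stray, (0.431, 0.231), measuring again before each pick.

```bash
cat > st.py <<'E'
from h import *
t=snap('top');im=t['pixels'][:,:,::-1].copy();hsv=cv2.cvtColor(im,cv2.COLOR_BGR2HSV);s=r.get_state();T=s['tool_pos'];e=s['eef_rot']
yaw=np.degrees(2*np.arctan2(e[1],e[0]));print('TCP',np.round(T,4),'yaw',round(yaw,1))
M=R.from_quat(t['attitude']).as_matrix();K=t['K'];C=t['position']
def cast(u,v,h):
    d=M@np.array([(u-K[0,2])/K[0,0],-(v-K[1,2])/K[1,1],-1]);return (C+d*(h-C[2])/d[2])[:2]
m=np.zeros(im.shape[:2],np.uint8);m[190:300,150:268]=1;m&=((hsv[...,1]>70)&(hsv[...,2]>90)&(abs(hsv[...,0].astype(int)-15)<12)).astype(np.uint8)
cs,_=cv2.findContours(m,cv2.RETR_EXTERNAL,cv2.CHAIN_APPROX_NONE)
for c in cs:
    if cv2.contourArea(c)>12:
        (u,v),sz,a=cv2.minAreaRect(c);p=cast(u,v,.020);print('stray',(int(u),int(v)),np.round(sz,1),'yaw~',round(-a%90),p.round(4),'move units',((p-T[:2])/.025).round(2))
E
python3 -m inch '[[-0.29,0.95,0,0.22,40],[-0.29,0.95,0,0.22,40],[-0.29,0.95,0,0.22,40],[-0.29,0.95,0,0.22,40],[-0.29,0.95,0,0.22,40]]' 20 >/dev/null
python3 -m inch '[[-0.29,0.95,0,0.22,40],[-0.29,0.95,0,0.22,40],[-0.29,0.95,-0.5,0.22,40],[-0.29,0.95,-1,0.22,40],[-0.29,0.95,-1,0.22,40]]' >/dev/null
python3 -m inch '[[0,0,-1,0,40],[0,0,-0.5,0,40],[0,0,0,0,40]]'; python3 st.py
```

```text
clock: 28.75
tool_pos: [0.4278, 0.218, 0.0982]
eef_rot: [0.998, 0.07, -0.002, 0.001]
contact_force: [-0.1, -0.1, 0.7]
opening: 0.451
TCP [0.4285 0.218  0.0992] yaw 8.0
stray (231, 221) [6.4 5.7] yaw~ 45 [0.5109 0.2339] move units [3.3  0.64]
stray (203, 221) [6.3 5.4] yaw~ 63 [0.5118 0.3093] move units [3.33 3.66]
```

```bash

python3 -m inch '[[0.12,0.55,-0.9,0,40],[0,0,-0.9,0,40],[0,0,-0.7,0,40],[0,0,-0.4,0,40],[0,0,0,0,40]]'
python3 -m inch '[[0,0,0,0,5],[0,0,0,0,5],[0,0,0,0,5],[0,0,0,0,5],[0,0,0,0,5]]' 20
python3 -m inch '[[0,0,0.8,0,5],[0,0,1,0,5],[0,0,1,0,5],[0,0,1,0,5],[0,0,0,0,5]]'
```

```text
clock: 29.3
tool_pos: [0.4323, 0.2315, 0.0268]
eef_rot: [0.998, 0.069, -0.0, 0.0]
contact_force: [-0.6, -0.6, 0.7]
opening: 0.456
clock: 29.8
tool_pos: [0.4329, 0.2319, 0.0278]
eef_rot: [0.998, 0.069, 0.001, -0.0]
contact_force: [-0.5, -0.2, 6.2]
opening: 0.204
clock: 30.3
tool_pos: [0.4339, 0.2324, 0.1246]
eef_rot: [0.998, 0.069, 0.002, -0.001]
contact_force: [0.1, -0.3, -0.4]
opening: 0.196
```

```bash

python3 -m inch '[[0.91,-0.93,0,0,5],[0.91,-0.93,0,0,5],[0.91,-0.93,0,0,5],[0.91,-0.93,0,0,5],[0.91,-0.93,0,0,5]]' >/dev/null
python3 -m inch '[[0.91,-0.93,0,0,5],[0.91,-0.93,0,0,5],[0.91,-0.93,0,0,5],[0,0,0,0,5]]'
python3 -m inch '[[0,0,-0.8,0,5],[0,0,-0.8,0,5],[0,0,-0.7,0,5],[0,0,0,0,5],[0,0,0,0,30]]'
python3 -m inch '[[0,0,0,0,40],[0,0,0,0,40],[0,0,0.8,0,40],[0,0,0.9,0,40],[0,0,0.9,0,40]]'; python3 st.py
```

```text
clock: 31.2
tool_pos: [0.6172, 0.0399, 0.121]
eef_rot: [0.998, 0.066, 0.001, 0.002]
contact_force: [0.5, 0.1, 0.9]
opening: 0.202
clock: 31.7
tool_pos: [0.6137, 0.0462, 0.064]
eef_rot: [0.998, 0.069, -0.001, -0.0]
contact_force: [-0.1, 0.1, -0.3]
opening: 0.273
clock: 32.2
tool_pos: [0.6146, 0.0458, 0.1309]
eef_rot: [0.998, 0.069, 0.0, 0.0]
contact_force: [-0.4, 0.6, -0.1]
opening: 0.455
TCP [0.6169 0.0459 0.1346] yaw 7.9
stray (194, 249) [6.3 6.3] yaw~ 18 [0.4364 0.3284] move units [-7.22 11.3 ]
stray (231, 221) [6.4 5.7] yaw~ 45 [0.5109 0.2339] move units [-4.24  7.52]
stray (202, 221) [6.1 6.1] yaw~ 56 [0.5105 0.3101] move units [-4.25 10.57]
```

```bash

python3 -m inch '[[-0.6,0.94,0,0.1,40],[-0.6,0.94,0,0.1,40],[-0.6,0.94,0,0.1,40],[-0.6,0.94,0,0.1,40],[-0.6,0.94,0,0.1,40]]' >/dev/null
python3 -m inch '[[-0.6,0.94,0,0.1,40],[-0.6,0.94,0,0.1,40],[-0.6,0.94,0,0.1,40],[-0.6,0.94,0,0.1,40],[-0.6,0.94,0,0.1,40]]' >/dev/null
python3 -m inch '[[-0.6,0.94,0,0.1,40],[-0.6,0.94,-0.5,0.1,40],[0,0,-0.5,0,40],[0,0,0,0,40]]'; python3 st.py
```

```text
clock: 33.65
tool_pos: [0.4336, 0.3274, 0.1034]
eef_rot: [0.991, 0.132, -0.001, 0.001]
contact_force: [0.1, -0.8, 0.0]
opening: 0.454
TCP [0.4346 0.3265 0.104 ] yaw 15.1
stray (231, 221) [6.4 5.7] yaw~ 45 [0.5109 0.2339] move units [ 3.05 -3.71]
stray (202, 221) [5.8 6.1] yaw~ 56 [0.5103 0.3098] move units [ 3.03 -0.67]
```

```bash

python3 -m inch '[[0.06,0.06,-0.9,0,40],[0,0,-0.9,0,40],[0,0,-0.8,0,40],[0,0,-0.5,0,40],[0,0,0,0,40]]'
python3 -m inch '[[0,0,0,0,5],[0,0,0,0,5],[0,0,0,0,5],[0,0,0,0,5],[0,0,0,0,5]]' 20
python3 -m inch '[[0,0,0.8,0,5],[0,0,1,0,5],[0,0,1,0,5],[0,0,1,0,5],[0,0,0,0,5]]'
```

```text
clock: 34.2
tool_pos: [0.4362, 0.3276, 0.026]
eef_rot: [0.991, 0.131, -0.001, 0.001]
contact_force: [0.1, 0.5, 0.4]
opening: 0.456
clock: 34.7
tool_pos: [0.4365, 0.3295, 0.0279]
eef_rot: [0.991, 0.132, 0.001, -0.0]
contact_force: [0.7, -0.6, 6.0]
opening: 0.202
clock: 35.2
tool_pos: [0.4375, 0.3304, 0.1249]
eef_rot: [0.991, 0.132, 0.002, -0.002]
contact_force: [1.0, 0.1, -0.2]
opening: 0.206
```

```bash

python3 -m inch '[[0.6,-0.98,0.4,0,5],[0.6,-0.98,0,0,5],[0.6,-0.98,0,0,5],[0.6,-0.98,0,0,5],[0.6,-0.98,0,0,5]]' >/dev/null
python3 -m inch '[[0.6,-0.98,0,0,5],[0.6,-0.98,0,0,5],[0.6,-0.98,0,0,5],[0.5,-0.98,0,0,5],[0.5,-0.98,0,0,5]]' >/dev/null
python3 -m inch '[[0.5,-0.98,0,0,5],[0.24,-0.98,0,0,5],[0,-0.98,0,0,5],[0,-0.98,0,0,5],[0,0,0,0,5]]'
python3 -m inch '[[0,0,-0.9,0,5],[0,0,-0.9,0,5],[0,0,-0.9,0,5],[0,0,0,0,5],[0,0,0,0,30]]'
python3 -m inch '[[0,0,0,0,40],[0,0,0,0,40],[0,0,0.8,0,40],[0,0,0.9,0,40],[0,0,0.9,0,40]]'; python3 st.py
```

```text
clock: 36.7
tool_pos: [0.5986, -0.0192, 0.1309]
eef_rot: [0.992, 0.128, -0.001, 0.002]
contact_force: [-0.4, -0.8, 0.0]
opening: 0.206
clock: 37.2
tool_pos: [0.5991, -0.0126, 0.0641]
eef_rot: [0.991, 0.132, -0.001, -0.0]
contact_force: [-0.3, -0.2, 0.3]
opening: 0.267
clock: 37.7
tool_pos: [0.5997, -0.0138, 0.131]
eef_rot: [0.991, 0.132, 0.001, 0.0]
contact_force: [-0.6, -0.1, -0.2]
opening: 0.456
TCP [ 0.6019 -0.0138  0.1347] yaw 15.1
stray (231, 221) [6.4 5.7] yaw~ 45 [0.5109 0.2339] move units [-3.64  9.91]
stray (202, 221) [6.1 6.1] yaw~ 56 [0.5105 0.3101] move units [-3.66 12.96]
```

```bash

python3 -m inch '[[-0.36,0.99,0,0.5,40],[-0.36,0.99,0,0.5,40],[-0.36,0.99,0,0.5,40],[-0.36,0.99,0,0.5,40],[-0.36,0.99,0,0.5,40]]' >/dev/null
python3 -m inch '[[-0.36,0.99,0,0.5,40],[-0.36,0.99,0,0.5,40],[-0.36,0.99,0,0.5,40],[-0.36,0.99,0,0.5,40],[-0.36,0.99,0,0.5,40]]' >/dev/null
python3 -m inch '[[0,0,-0.5,0,40],[0,0,-0.7,0,40],[0,0,0,0,40]]'; python3 st.py
```

```text
clock: 39.05
tool_pos: [0.5086, 0.2323, 0.098]
eef_rot: [0.924, 0.383, -0.002, 0.001]
contact_force: [0.6, -0.1, -0.8]
opening: 0.455
TCP [0.5092 0.2325 0.0988] yaw 45.0
```

```bash

python3 -m inch '[[0.06,0.06,-0.9,0,40],[0,0,-0.9,0,40],[0,0,-0.7,0,40],[0,0,-0.4,0,40],[0,0,0,0,40]]'
python3 -m inch '[[0,0,0,0,5],[0,0,0,0,5],[0,0,0,0,5],[0,0,0,0,5],[0,0,0,0,5]]' 20
python3 -m inch '[[0,0,0.8,0,5],[0,0,1,0,5],[0,0,1,0,5],[0,0,1,0,5],[0,0,0.4,0,5]]'
```

```text
clock: 39.6
tool_pos: [0.5109, 0.2345, 0.0265]
eef_rot: [0.924, 0.383, -0.001, 0.0]
contact_force: [-0.3, -0.4, 1.1]
opening: 0.455
clock: 40.1
tool_pos: [0.5115, 0.2354, 0.0278]
eef_rot: [0.923, 0.384, 0.001, 0.0]
contact_force: [-1.3, 0.3, 6.1]
opening: 0.202
clock: 40.6
tool_pos: [0.5119, 0.2357, 0.1341]
eef_rot: [0.923, 0.384, 0.002, -0.0]
contact_force: [0.7, -0.1, -0.4]
opening: 0.201
```

```bash

python3 -m inch '[[0.46,-0.98,0,0,5],[0.46,-0.98,0,0,5],[0.46,-0.98,0,0,5],[0.46,-0.98,0,0,5],[0.46,-0.98,0,0,5]]' >/dev/null
python3 -m inch '[[0.46,-0.98,0,0,5],[0.46,-0.98,0,0,5],[0.46,-0.98,0,0,5],[0.46,-0.98,0,0,5],[0,0,0,0,5]]'
python3 -m inch '[[0,0,-0.9,0,5],[0,0,-0.9,0,5],[0,0,-0.6,0,5],[0,0,0,0,5],[0,0,0,0,25]]'
python3 -m inch '[[0,0,0,0,30],[0,0,0,0,30],[0,0,0.8,0,30],[0,0,0.9,0,40],[0,0,0.9,0,40]]'; python3 st.py
```

```text
clock: 41.6
tool_pos: [0.6154, 0.0088, 0.131]
eef_rot: [0.925, 0.38, -0.001, 0.002]
contact_force: [0.7, 0.4, 0.1]
opening: 0.197
clock: 42.1
tool_pos: [0.6144, 0.0153, 0.072]
eef_rot: [0.923, 0.384, -0.0, -0.0]
contact_force: [0.3, 0.4, -0.4]
opening: 0.265
clock: 42.6
tool_pos: [0.6146, 0.0147, 0.1384]
eef_rot: [0.923, 0.384, 0.0, 0.0]
contact_force: [0.4, 0.2, 0.3]
opening: 0.452
TCP [0.6169 0.015  0.1421] yaw 45.1
stray (202, 221) [6.1 6.1] yaw~ 56 [0.5105 0.3101] move units [-4.25 11.81]
```

```bash

python3 -m inch '[[-0.35,0.98,0,0.14,40],[-0.35,0.98,0,0.14,40],[-0.35,0.98,0,0.14,40],[-0.35,0.98,0,0.14,40],[-0.35,0.98,0,0.14,40]]' >/dev/null
python3 -m inch '[[-0.35,0.98,0,0.14,40],[-0.35,0.98,0,0.14,40],[-0.35,0.98,0,0.14,40],[-0.35,0.98,0,0.14,40],[-0.35,0.98,0,0.14,40]]' >/dev/null
python3 -m inch '[[-0.35,0.98,0,0.14,40],[-0.35,0.98,-0.5,0.14,40],[0,0,-0.8,0,40],[0,0,0,0,40]]'; python3 st.py
```

```text
clock: 44.05
tool_pos: [0.5078, 0.3088, 0.1029]
eef_rot: [0.886, 0.464, -0.002, 0.0]
contact_force: [-0.6, -1.2, -0.3]
opening: 0.453
TCP [0.5089 0.3081 0.1039] yaw 55.2
```

```bash

python3 -m inch '[[0.05,0.08,-0.9,0,40],[0,0,-0.9,0,40],[0,0,-0.8,0,40],[0,0,-0.5,0,40],[0,0,0,0,40]]'
python3 -m inch '[[0,0,0,0,5],[0,0,0,0,5],[0,0,0,0,5],[0,0,0,0,5],[0,0,0,0,5]]' 20
python3 -m inch '[[0,0,0.8,0,5],[0,0,1,0,5],[0,0,1,0,5],[0,0,1,0,5],[0,0,0.4,0,5]]'
```

```text
clock: 44.6
tool_pos: [0.5106, 0.3096, 0.0263]
eef_rot: [0.886, 0.463, -0.001, 0.0]
contact_force: [-0.3, -0.0, 0.2]
opening: 0.453
clock: 45.1
tool_pos: [0.5113, 0.311, 0.028]
eef_rot: [0.886, 0.463, 0.001, 0.0]
contact_force: [-0.8, -1.1, 6.1]
opening: 0.203
clock: 45.6
tool_pos: [0.5116, 0.3114, 0.1343]
eef_rot: [0.886, 0.463, 0.002, -0.0]
contact_force: [0.7, -0.0, 0.8]
opening: 0.199
```

```bash

python3 -m inch '[[0.42,-0.99,0,0,5],[0.42,-0.99,0,0,5],[0.42,-0.99,0,0,5],[0.42,-0.99,0,0,5],[0.42,-0.99,0,0,5]]' >/dev/null
python3 -m inch '[[0.42,-0.99,0,0,5],[0.42,-0.99,0,0,5],[0.42,-0.99,0,0,5],[0.42,-0.99,0,0,5],[0.42,-0.99,0,0,5]]'
python3 -m inch '[[0,0,-0.8,0,5],[0,0,-0.8,0,5],[0,0,-0.6,0,5],[0,0,0,0,5],[0,0,0,0,25]]'
python3 -m inch '[[0,0,0,0,30],[0,0,0,0,30],[0,0,0.8,0,30],[0,0,0.9,0,40],[0,0,0.9,0,40]]'
python3 -m inch '[[0,0,1,0,40],[0,-1,1,0,40],[-0.5,-1,1,0,40],[-1,-1,0,0,40],[-1,-1,0,0,40]]' >/dev/null
python3 -m inch '[[-1,-1,0,0,40],[-1,-1,0,0,40],[-0.5,-1,0,0,40],[0,-1,0,0,40],[0,-1,0,0,40]]'
python3 - <<'E'
from h import *
exec(open('st.py').read().split('import *')[1])
cv2.imwrite('pics/d1.png',np.hstack([cv2.resize(im[150:250,265:365],(500,500),interpolation=cv2.INTER_CUBIC),np.vstack([cv2.resize(im[80:300,130:480],(300,189)),cv2.resize(im[205:250,405:450],(300,311))])]))
w=world(t);z=w[...,2];c=np.array([.5685,.021]);th=np.radians(84.7);q=w[...,:2]-c;x=q@[np.cos(th),np.sin(th)];y=q@[-np.sin(th),np.cos(th)]
k=(abs(x)<.07)&(abs(y)<.07)&(z<.030)&(z>.01);A=np.c_[x[k],y[k],np.ones(k.sum())];print(np.linalg.lstsq(A,z[k],rcond=None)[0])
E
```

```text
clock: 46.6
tool_pos: [0.6156, 0.062, 0.1312]
eef_rot: [0.886, 0.463, -0.001, -0.0]
contact_force: [0.0, 0.2, 0.0]
opening: 0.202
clock: 47.1
tool_pos: [0.6156, 0.0636, 0.0768]
eef_rot: [0.886, 0.464, -0.0, -0.0]
contact_force: [0.4, -0.0, -0.5]
opening: 0.266
clock: 47.6
tool_pos: [0.6158, 0.0633, 0.1433]
eef_rot: [0.886, 0.463, 0.0, 0.0]
contact_force: [0.2, -0.6, -0.2]
opening: 0.451
clock: 48.6
tool_pos: [0.4904, -0.1629, 0.2179]
eef_rot: [0.886, 0.463, 0.0, 0.001]
contact_force: [0.3, -0.2, -0.7]
opening: 0.454
TCP [ 0.4901 -0.1684  0.2176] yaw 54.8
[ 0.00108108 -0.00155643  0.02474561]
```

View pics/d1.png

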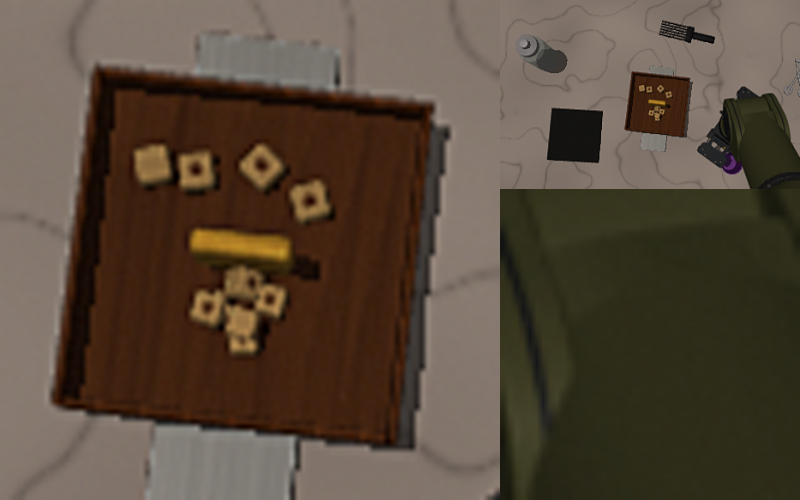

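```bash
python3 - <<'E'
from h import *
snap('scene','e1.png');im=cv2.imread('pics/e1.png');cv2.imwrite('pics/e1c.png',cv2.resize(im[110:310,200:500],(800,533),interpolation=cv2.INTER_CUBIC))
E
python3 - <<'E'
from h import *
s=snap('scene');w=world(s);hsv=cv2.cvtColor(s['pixels'],cv2.COLOR_RGB2HSV)
m=((hsv[...,1]>80)&(hsv[...,2]>110)&(abs(hsv[...,0].astype(int)-15)<12)&(w[...,2]>-.01)&(w[...,0]>.2)).astype(np.uint8)
n,l,st,c=cv2.connectedComponentsWithStats(m)
for i in range(1,n):
    if st[i,4]>5: print(c[i].round(),st[i,4],np.nanmedian(w[l==i],0).round(3))
k=(np.hypot(w[...,0]-.503,w[...,1]+.27)<.05)&(w[...,2]>.02)&(w[...,2]<.1)
p=w[k];print('cup pts',len(p),p.min(0).round(3),p.max(0).round(3))
for a,b in((.02,.035),(.035,.05),(.05,.065),(.065,.085)):
    z=p[(p[:,2]>a)&(p[:,2]<b)];print(a,len(z),z[:,:2].min(0).round(3),z[:,:2].max(0).round(3))
print(r.get_state()['contact_force'])
E
```

```text
[137.  91.] 31 [ 0.773 -0.915  0.202]
[285. 182.] 30 [ 0.527 -0.307  0.005]
[339. 208.] 49 [0.569 0.025 0.095]
[349. 218.] 47 [0.538 0.032 0.052]
[322. 222.] 25 [ 0.598 -0.009  0.041]
[323. 229.] 33 [0.615 0.014 0.041]
[334. 237.] 64 [0.615 0.056 0.04 ]
cup pts 412 [ 0.469 -0.298  0.02 ] [ 0.534 -0.233  0.082]
0.02 64 [ 0.481 -0.272] [ 0.531 -0.234]
0.035 69 [ 0.482 -0.293] [ 0.532 -0.234]
0.05 123 [ 0.472 -0.296] [ 0.534 -0.233]
0.065 156 [ 0.469 -0.298] [ 0.534 -0.233]
[ 0.16320346  0.03658792 -0.51913534]
```

```bash
python3 -c "
from plant import r
print(r.finish_job())"
```

```text
the job is handed in; nothing more can be done
None
```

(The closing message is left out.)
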